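# Pack the last carton and close the spare-parts case

### The job

Take the white carton with the green band out of the rack, set it down standing on the black rubber mat and let go so that you can take it the other way round, then stand it in the gap between the two cartons packed in the green case. Then lower the case's lid gently until it is fully shut, guiding it all the way so that it does not slam, and let go. Do not drop the carton, and leave the two brown cartons in the rack and the blue filter can where they are.

Things in the scene. Friction and masses are not known exactly. Their poses are not given: they have to be found in the camera images.
- carton_mid (a point): centre of the loose white carton with a green band, 60 (x) x 44 (y) x 70 mm tall, 0.2 to 0.4 kg, upright in one of the rack's 3 slots (varies). In the rack, plates stand 4 mm from its 60-mm-apart faces: pinch it across the 44 mm. In the case's gap, neighbours stand 6.5 mm from its 44-mm-apart faces: there it must be held across the 60 mm, along x.
- rack: fixed rack: orange base plate 236 (x) x 110 (y) x 5 mm with 4 upright blue plates (4 mm thick, 40 mm deep in y, tops 60 mm above the counter) making 3 slots along x at -72, 0 and 72 mm, each 68 mm wide, open at both y sides. Origin: centre of the underside. The cartons' x axes lie along the rack's x; they stand on the base plate and come out straight up.
- mat_mid (a point): centre of the top of a fixed black rubber mat, 140 x 140 x 3 mm, empty, between rack and case: the place to set the carton down.
- case_gap (a point): middle of the gap, on the inner floor (5 mm above the counter) of the fixed green case, outside 150 (x) x 210 (y) mm, rim 85 mm high. x points from its front to its hinge side, z up. The gap is 57 mm wide in y, between two packed brown cartons that do not move (tops 80 mm above the counter), and 140 mm long in x. The white carton fits only with its 60 mm side along x.
- lid (a joint): lid angle, rad: 0 fully shut on the rim (its stop), pi/2 upright, 1.9 leaning back; starts at 1.58 to 1.74. The lid is a flat green panel, 150 x 210 x 10 mm, 0.35 kg. Its stiff hinge (0.1 N m) lets it stand alone near upright, but below about 1.1 rad it falls shut unless held.
- lid_hinge (a point): middle of the lid's hinge line at the case's back rim, 75 mm from case_gap along the case's x and 85 mm above the counter. Axes as case_gap: the hinge line runs along y.
- lid_bar (a point): middle of the lid's black round handle bar: 12 mm thick, 120 mm long, parallel to the hinge, on a slanting arm at each end, 30 mm beyond the lid's free edge and 27 mm above its outer face. At lid angle t it lies at lid_hinge + (-180 cos t + 37 sin t) mm along the case's x and + (180 sin t + 37 cos t) mm in height. It can turn between fingers that pinch it from above.
- brown1_mid (a point): centre of a loose brown carton with a blue band, 60 x 44 x 70 mm, in another slot of the rack: to be left there.
- brown2_mid (a point): centre of a loose brown carton with a pale band, 60 x 44 x 70 mm, in another slot of the rack: to be left there.
- filter_mid (a point): centre of a loose blue filter can, 72 mm across, 100 mm tall, standing behind the mat: to be left there.

How it is judged:
By the outcome, as a careful person would: the job done as asked, in the order asked, and still so for the second after the job is handed in, with the robot touching nothing.
It also fails if it takes over 72 s, if anything falls off the work surface, if the arm or the gripper's body presses on something with over 40 N, if the wrist force passes 120 N, or if a joint passes its speed limit or range.

### The arm

A 7-joint arm with a two-finger parallel gripper is mounted at the origin on the work surface. World frame = base frame: x ahead of the robot, y to its left, z up, the work surface at z = 0. Lengths are in mm, angles in rad, forces in N, time in s.
With the tool pointing down it reaches from about 400 to 875 mm from the base axis. Payload 4.4 kg.
Tool frame: the origin (TCP) lies at the very end of the fingers, on their centre line; the grasp point (between the pads) lies 19 mm behind it; z points along the fingers, y is the line along which they close (so a half turn about z gives the same grasp; the last joint's range is limited). The gripper opens to 85 mm and grips with 20 to 120 N. Pads are 22 mm wide; open, the fingers measure 114 mm over their backs; the gripper's body (76 mm by 85 mm) begins 54 mm behind the grasp point. The pads swing forward as they close: fully open they stand 13 mm farther back than shut.
Start: joints at [1.048, 0.628, 0.038, 1.517, -0.027, 0.996, -0.02], TCP at [286.729, -583.356, 231.313] pointing down, gripper open.
Joint ranges: [-3.06, 3.06], [-0.37, 2.12], [-1.25, 1.32], [0.18, 2.47], [-1.1, 4.24], [0.23, 1.98], [-2.94, 2.94]. Speed limits (rad/s): [2.57, 2.57, 3.14, 3.14, 3.14, 3.14, 3.14].

### API

Orientations are given as [roll, pitch, yaw] about the fixed x, y, z axes, in that order (R = Rz(yaw) Ry(pitch) Rx(roll)).
In Python, from station import arm, cams gives the robot as it stands.
- The arm moves only by the tool drive_tool, never from a script. Its argument "series" is a list of rows, each a list of 5 numbers: the shift along the tool's x, y, z scaled (see below), then the turn about the tool's z scaled (see below), then the closure, from -1 (fully open) to 1 (shut). In form: [[tx, ty, tz, roll, claw], ...]. A call has 1 to 12 rows; each row is the pose to reach, as a shift and turn from the pose commanded when the call began, along the tool's axes at that moment, turning the shorter way round; what a row does not reach only later rows make up. The controller multiplies each number of a shift by 150 mm and each number of a turn by 360 degrees. A row lasts 1/12 s, in which the tool goes at most 41.7 mm and 7.16 degrees, less where a joint would pass 70% of its speed; a pose out of reach is approached as far as the arm can. A call with a number of a shift or a turn outside -1 to 1 is refused whole. A call with a gripper value outside its range is refused whole. The fingers move at their own pace and stop on an object; "newtons" is the grip in N (left out, the last holds). Time passes only in rows, so rows that repeat a pose let the fingers close. It gives the time, the measured TCP pose, the force, the opening and the grip force at its end, in the units of the state.
- arm.state(): the state, without advancing time (a new reading comes with each control period).
- cams.camera(name): name is "scene" or "top" or "wrist"; returns a dict with "frame" (420x560x3 uint8, red, green, blue), "vfov" (degrees; the focal length in pixels is half the picture's height over the tangent of half this angle, whatever the lens; pixels are square), "cx", "cy" (the principal point, pixels), "R" (3x3) and "t" (3): a world point X has camera coordinates R X + t; the wrist camera has in their place "hand_eye" (4x4, takes a point from camera to tool coordinates, whose origin is the TCP and whose axes are the flange's). Camera axes: x right, y down, z forward; pixel columns grow to the right and rows downward; lengths in mm; the calibration is good to about 2 mm. A picture is of the moment at which its call begins: read the wrist's pose just before it. There is no depth.
- arm.finish_job(): hands the job in; it is judged then, once.
Trained networks look in the newest picture that a camera, given by its name, has taken for a name from the list of things; names that differ only in an ending like _2 or _b are one class to them, and where a whole thing is asked for, a point or a joint stands for the part that bears it (a point fixed in the world has none). Each returns a list of dicts, best first, with "conf" (0 to 1); they miss things now and then, are a little off and sometimes report something else, mostly with a low value. They report only what shows in the picture. A call takes as long as a camera call.
- cams.boxes_of(camera, name): "box" ([left, top, right, bottom] in pixels, round what is visible of it).
- cams.masks_of(camera, name): "region" (420x560 bool, what is visible of it) and "box" ([left, top, right, bottom] in pixels, round what is visible of it).
- cams.place_of(camera, name): "uv" ([column, row] in pixels: a listed point, or the origin of a listed thing).
The state is a dict: "time": time; "qpos": joint angles; "joint_vel": joint speeds; "effort": joint torques, N m; "tcp_pos": TCP position; "orientation": TCP orientation; "ft_force": force on the tool from outside, world axes, zero at the start; "ft_torque": the same for the moment, N m; "grip_width": finger opening in mm; "grip_force": force on a finger pad.
Only numpy, scipy, OpenCV 4.12 (cv2) and the standard library are available. Lean on these libraries where they do the work, as an engineer would, in place of code of your own. Each camera call takes 0.05 s, during which the arm holds its last target. There are 200 camera calls.

## Working session

There is one attempt and no reset: what is moved stays moved. The work goes in short steps, Python scripts to look and compute and a tool call to move; the robot and the scene stay as the last step left them, time stands still between calls to the robot, and variables do not carry over. Pictures are saved under pics/ and viewed, at most 12 in all, crops included, and the job is handed in when it is done.

Besides the shell and the picture viewer there is one more tool, called after "Emit:" as name(argument=value, ...) on one line, values as JSON. drive_tool: Moves the arm, as the interface text tells. Its arguments: {"type":"object","properties":{"series":{"type":"array","items":{"type":"array","items":{"type":"number","minimum":-1,"maximum":1}}},"newtons":{"type":"number"}},"required":["series"]}

```bash
mkdir -p pics; cat > h.py <<'E'
import numpy as np, cv2
from station import arm, cams
from scipy.spatial.transform import Rotation as Ro
def ray(c,uv):
    f=c["frame"].shape[0]/2/np.tan(np.radians(c["vfov"])/2)
    d=np.array([(uv[0]-c["cx"])/f,(uv[1]-c["cy"])/f,1.])
    R=np.array(c["R"]);t=np.array(c["t"])
    return -R.T@t, R.T@d
def atz(c,uv,z):
    o,d=ray(c,uv); return o+d*(z-o[2])/d[2]
def tri(rs):
    A=np.zeros((3,3));b=np.zeros(3)
    for o,d in rs:
        d=d/np.linalg.norm(d);P=np.eye(3)-np.outer(d,d);A+=P;b+=P@o
    X=np.linalg.solve(A,b)
    return X,[np.linalg.norm((np.eye(3)-np.outer(d,d)/(d@d))@(X-o)) for o,d in rs]
def proj(c,X):
    p=np.array(c["R"])@np.array(X,float)+np.array(c["t"]).ravel()
    f=c["frame"].shape[0]/2/np.tan(np.radians(c["vfov"])/2)
    return p[:2]/p[2]*f+[c["cx"],c["cy"]]
def wcam():
    s=arm.state();c=cams.camera("wrist");H=np.array(c["hand_eye"])
    T=np.eye(4);T[:3,:3]=Ro.from_euler("xyz",s["orientation"]).as_matrix();T[:3,3]=s["tcp_pos"]
    M=np.linalg.inv(T@H);c["R"]=M[:3,:3];c["t"]=M[:3,3];return c
def save(c,n): cv2.imwrite("pics/"+n,c["frame"][:,:,::-1])
E
cat > a.py <<'E'
from h import *
s=arm.state();print({k:np.round(v,3) for k,v in s.items()})
C={n:cams.camera(n) for n in("scene","top")};W=wcam();C["wrist"]=W
for n in C: save(C[n],n+"0.png"); print(n,C[n]["vfov"],np.round(-np.array(C[n]["R"]).T@np.array(C[n]["t"]).ravel()),[k for k in C[n] if k not in("frame","R","t")])
for th in "carton_mid rack mat_mid case_gap lid_hinge lid_bar brown1_mid brown2_mid filter_mid".split():
    rs=[]
    for n in C:
        r=cams.place_of(n,th)
        if r:
            print(th,n,np.round(r[0]["uv"],1),round(r[0]["conf"],2),len(r))
            if r[0]["conf"]>.4: rs.append(ray(C[n],r[0]["uv"]))
    if len(rs)>1:
        X,e=tri(rs);print("   ->",X.round(1),np.round(e,1))
E
python3 a.py; python3 -c "
import cv2,numpy as np
cv2.imwrite('pics/both.png',np.hstack([cv2.resize(cv2.imread('pics/%s0.png'%n),(400,300)) for n in('scene','top')]))"
```

```text
{'time': np.float64(0.0), 'qpos': array([ 1.048,  0.629,  0.038,  1.518, -0.027,  0.996, -0.02 ]), 'joint_vel': array([-0.001, -0.   ,  0.001, -0.001, -0.002, -0.001,  0.002]), 'effort': array([-0.0000e+00, -5.6339e+01,  1.2260e+00, -1.9344e+01,  1.1000e-02,
        1.1000e-02, -0.0000e+00]), 'tcp_pos': array([ 286.444, -582.752,  230.372]), 'orientation': array([-3.14 ,  0.   ,  0.457]), 'ft_force': array([ 0.528,  0.878, -0.197]), 'ft_torque': array([ 0.013,  0.011, -0.048]), 'grip_force': np.float64(0.0), 'grip_width': np.float64(85.567)}
scene 43.00626043280684 [1420. -144.  743.] ['vfov', 'cx', 'cy']
top 56.91313560305983 [437.  78. 814.] ['vfov', 'cx', 'cy']
wrist 70.55049960715435 [ 355. -548.  373.] ['vfov', 'cx', 'cy', 'hand_eye']
carton_mid scene [368.2 195.7] 0.55 1
carton_mid top [145.3 287.8] 0.7 1
   -> [418.5 337.5  32.8] [3.4 3.4]
rack scene [377.7 220.3] 0.86 2
rack top [154.6 253.2] 0.74 2
   -> [489.4 333.8   8.5] [1.9 1.9]
mat_mid scene [293.  241.8] 0.56 1
mat_mid top [258.5 248. ] 0.74 1
   -> [507.4 120.3  -1.4] [0.4 0.4]
case_gap scene [147.1 256.1] 0.68 3
case_gap top [409.8 246.6] 0.92 1
   -> [ 515.6 -194.1   26.1] [6. 6.]
lid_hinge scene [145.5 256.6] 0.58 1
lid_hinge top [417.7 206.7] 0.82 1
   -> [ 587.3 -192.7   82.1] [6.1 6.1]
lid_bar scene [134.9 196.5] 0.65 1
lid_bar top [455.2 143.2] 0.64 1
   -> [ 649.6 -187.8  259.1] [5.7 5.7]
brown1_mid scene [395.3 226.7] 0.81 1
brown1_mid top [150.4 213.4] 0.59 1
   -> [567.1 338.   44.5] [1.2 1.2]
brown2_mid scene [381.6 209.7] 0.77 2
brown2_mid top [147.  249.1] 0.7 1
   -> [494.8 338.2  42. ] [2.6 2.6]
filter_mid scene [335.2 287.1] 0.74 1
filter_mid top [250.6 134.3] 0.85 1
   -> [734.  140.   59.9] [2. 2.]
```

View pics/scene0.png

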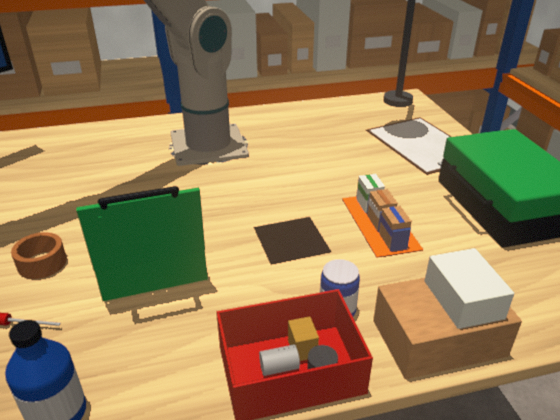

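View pics/top0.png

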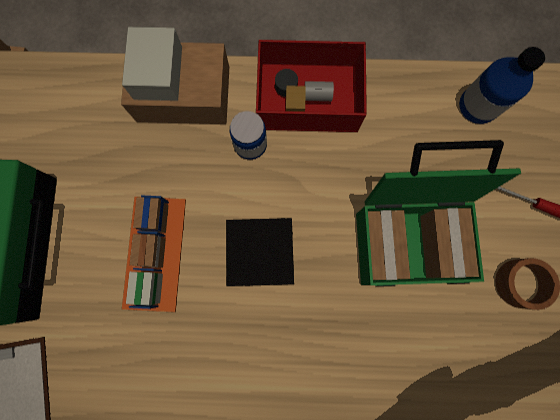

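The scene picture shows the rack at about (380,220), with the white carton in its near-robot slot at (368,190). The mat is at (292,240), the can at (340,285), and the case's lid stands up at (147,240). The top view shows the white carton at (143,288), the mat at (260,252) and the case at (420,240), with its gap at (413,240). Now I start moving, passing the case.

Emit:
drive_tool(series=[[0.678,-0.729,-0.2,-0.177,-1],[0.678,-0.729,-0.2,-0.177,-1],[0.678,-0.729,-0.2,-0.177,-1],[0.678,-0.729,-0.2,-0.177,-1],[0.678,-0.729,-0.2,-0.177,-1],[0.678,-0.729,-0.2,-0.177,-1],[0.678,-0.729,-0.2,-0.177,-1],[0.678,-0.729,-0.2,-0.177,-1],[0.678,-0.729,-0.2,-0.177,-1],[0.678,-0.729,-0.2,-0.177,-1]])

```text
time: 2.33
tcp_pos: [329.7, -440.5, 261.4]
orientation: [3.141, 0.0, 1.571]
ft_force: [-0.0, 0.6, 0.2]
grip_width: 85.4
grip_force: 0.0
```

Emit:
drive_tool(series=[[1,0.467,0,0,-1],[1,0.467,0,0,-1],[1,0.467,0,0,-1],[1,0.467,0,0,-1],[1,0.467,0,0,-1],[1,0.467,0,0,-1]])

```text
time: 2.83
tcp_pos: [401.5, -288.1, 261.7]
orientation: [3.141, -0.0, 1.572]
ft_force: [-0.7, -0.3, -0.2]
grip_width: 85.3
grip_force: 0.0
```

```bash
cat > b.py <<'E'
from h import *
import sys
W=wcam();save(W,sys.argv[1])
s=arm.state();print(np.round(s["tcp_pos"],1),np.round(s["orientation"],3),np.round(s["qpos"],2),s["time"],"cam",np.round(-W["R"].T@W["t"]),W["R"][2].round(2))
for th,z in zip(sys.argv[2::2],sys.argv[3::2]):
    r=cams.place_of("wrist",th)
    for q in r[:2]: print(th,np.round(q["uv"],1),round(q["conf"],2),atz(W,q["uv"],float(z)).round(1))
E
python3 b.py w1.png case_gap 5 lid_hinge 85
```

```text
[ 400.5 -290.2  261.5] [3.141e+00 1.000e-03 1.569e+00] [ 0.79  0.38 -0.3   1.9   0.14  0.88  0.42] 2.8833 cam [ 402. -211.  405.] [ 0.   -0.3  -0.95]
case_gap [370.6 105.3] 0.85 [ 520.4 -194.5    5. ]
lid_hinge [467.7  96.3] 0.58 [ 593.7 -189.2   85. ]
```

View pics/w1.png

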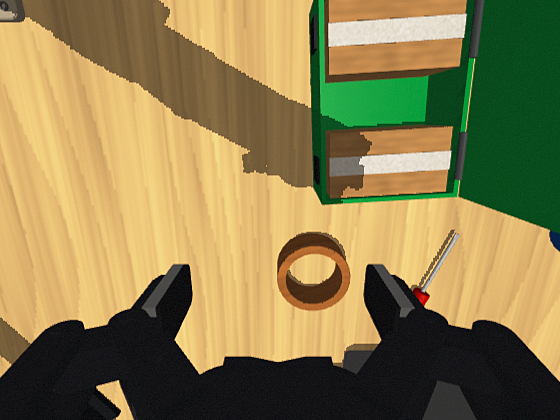

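The wrist view shows the case at upper right, with the gap centred near (371,105) and the case turned by about +4°. Now on to the rack.

Emit:
drive_tool(series=[[1,0.267,0,0,-1],[1,0.267,0,0,-1],[1,0.267,0,0,-1],[1,0.267,0,0,-1],[1,0.267,0,0,-1]])

```text
time: 3.4
tcp_pos: [442.1, -135.3, 261.7]
orientation: [3.14, -0.003, 1.575]
ft_force: [-1.0, 0.3, -0.0]
grip_width: 85.2
grip_force: 0.0
```

Emit:
drive_tool(series=[[1,0.067,0,0,-1],[1,0.067,0,0,-1],[1,0.067,0,0,-1],[1,0.067,0,0,-1],[1,0.067,0,0,-1]])

```text
time: 3.82
tcp_pos: [451.6, 13.8, 261.7]
orientation: [3.14, -0.003, 1.574]
ft_force: [0.8, 0.2, 0.3]
grip_width: 85.3
grip_force: 0.0
```

Emit:
drive_tool(series=[[1,0,0,-0.08,-1],[1,0,0,-0.08,-1],[1,0,0,-0.08,-1],[1,0,0,-0.08,-1],[1,0,0,-0.08,-1]])

```text
time: 4.23
tcp_pos: [451.7, 163.9, 261.7]
orientation: [3.138, -0.003, 2.08]
ft_force: [-0.8, 0.7, -0.5]
grip_width: 85.7
grip_force: 0.0
```

Emit:
drive_tool(series=[[0.774,0.806,0,-0.156,-1],[0.774,0.806,0,-0.156,-1],[0.774,0.806,0,-0.156,-1],[0.774,0.806,0,-0.156,-1],[0.774,0.806,0,-0.156,-1],[0.774,0.806,0,-0.156,-1],[0.774,0.806,0,-0.156,-1],[0.774,0.806,0,-0.156,-1],[0.774,0.806,0,-0.156,-1],[0.774,0.806,0,-0.156,-1]])

```text
time: 5.07
tcp_pos: [502.9, 316.8, 260.6]
orientation: [-3.14, -0.0, 3.044]
ft_force: [0.4, -1.0, -0.7]
grip_width: 85.6
grip_force: 0.0
```

```bash
python3 b.py w2.png carton_mid 40 brown1_mid 40 brown2_mid 40 rack 0 mat_mid 3
```

```text
[502.6 317.3 260.9] [-3.141 -0.     3.045] [-0.14  0.62 -0.77  1.63  0.47  1.1   0.43] 5.1167 cam [428. 325. 403.] [ 0.3  -0.03 -0.95]
carton_mid [286.9 112.6] 0.6 [422.3 336.6  40. ]
brown1_mid [286.  113.7] 0.67 [423.4 335.5  40. ]
brown2_mid [176.8 347.7] 0.65 [739.1 143.2  40. ]
mat_mid [136.8 189.9] 0.74 [502.5 122.3   3. ]
```

View pics/w2.png

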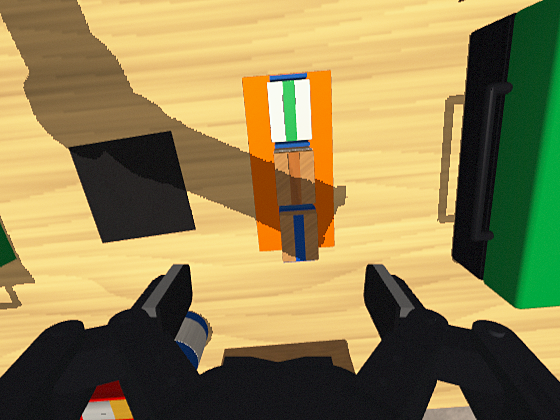

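The wrist view shows the white carton's top at about (289,111), the brown cartons below it, the orange plate from (243,77) to (334,247), and the mat at about (133,187).

```bash
cat > c.py <<'E'
from h import *
W=wcam();hsv=cv2.cvtColor(W["frame"],cv2.COLOR_RGB2HSV)
f=W["frame"].astype(int)
white=((hsv[...,1]<50)&(hsv[...,2]>190)|(hsv[...,0]>50)&(hsv[...,0]<75)&(hsv[...,1]>120)).astype(np.uint8)
m=np.zeros_like(white);m[60:160,240:340]=white[60:160,240:340]
n,l,st,_=cv2.connectedComponentsWithStats(cv2.morphologyEx(m,cv2.MORPH_CLOSE,np.ones((5,5))))
i=1+np.argmax(st[1:,4]);print(st[i])
pts=np.argwhere(l==i)[:,::-1].astype(float)
X=np.array([atz(W,p,75)[:2] for p in pts],np.float32)
print("carton top rect",cv2.minAreaRect(X))
o=((hsv[...,0]>8)&(hsv[...,0]<16)&(hsv[...,1]>225)).astype(np.uint8);o[:60]=0;o[262:]=0;o[:,:225]=0;o[:,350:]=0
p=np.argwhere(o)[:,::-1].astype(float);X=np.array([atz(W,q,5)[:2] for q in p],np.float32);print("orange",len(p),cv2.minAreaRect(X))
r=cams.masks_of("wrist","rack");print(r[0]["box"] if r else None)
for q in [(243,77),(331,71),(260,250),(334,247)]: print(atz(W,q,5).round(1))
b=((f.sum(2)<110)).astype(np.uint8);b[:120]=0;b[250:]=0;b[:,:60]=0;b[:,205:]=0
b=cv2.morphologyEx(b,cv2.MORPH_OPEN,np.ones((7,7)));p=np.argwhere(b)[:,::-1].astype(float);X=np.array([atz(W,q,3)[:2] for q in p],np.float32);print("mat",cv2.minAreaRect(X))
E
python3 c.py
```

```text
[ 266   81   44   63 2469]
carton top rect ((421.70458984375, 338.421630859375), (43.14478302001953, 60.11991882324219), 88.80144500732422)
orange 3490 ((493.43218994140625, 337.729248046875), (109.28592681884766, 234.54458618164062), 88.67398834228516)
[240.4, 74.0, 330.5, 253.3]
[373.9 289.3   5. ]
[377.1 397.7   5. ]
[607.8 284.8   5. ]
[612.9 393.2   5. ]
mat ((469.6728515625, 120.23664093017578), (73.67326354980469, 133.44834899902344), 3.1793880462646484)
```

Emit:
drive_tool(series=[[0.551,0.089,0,-0.0118,-1],[0.551,0.089,0,-0.0118,-1],[0.551,0.089,0.4,-0.0118,-1],[0.551,0.089,0.8,-0.0118,-1],[0.551,0.089,0.8,-0.0118,-1],[0.551,0.089,0.8,-0.0118,-1],[0.551,0.089,0.8,-0.0118,-1],[0.551,0.089,0.8,-0.0118,-1]])

```text
time: 6.13
tcp_pos: [420.9, 341.5, 143.1]
orientation: [3.139, 0.002, 3.126]
ft_force: [0.3, 0.8, 0.6]
grip_width: 85.4
grip_force: 0.0
```

```bash
python3 -c "
from h import *
for i in range(3):
  c=cams.camera('wrist');s=arm.state();print(np.round(s['tcp_pos'],1),np.round(s['orientation'],3),np.round(s['ft_force'],1))
save(c,'w3.png')
"
```

```text
[421.3 341.7 143.6] [3.138e+00 3.000e-03 3.126e+00] [-0.4 -0.1 -0. ]
[421.5 341.6 143.7] [3.138e+00 3.000e-03 3.126e+00] [ 0.1 -0.5 -0.5]
[421.4 341.3 143.6] [3.139e+00 3.000e-03 3.125e+00] [ 1.1 -0.3 -0.2]
```

View pics/w3.png

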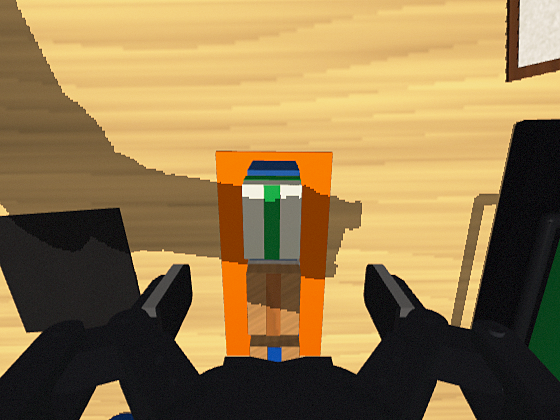

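Picture: the carton sits about 6 px left of the finger midline (272 against 278), so the tool must shift about −3 mm in y. I'll shift, descend and close.

Emit:
drive_tool(series=[[0,-0.021,0.2,0,-1],[0,-0.021,0.4,0,-1],[0,-0.021,0.6,0,-1],[0,-0.021,0.72,0,-1],[0,-0.021,0.79,0,-1],[0,-0.021,0.79,0,-1],[0,-0.021,0.79,0,-1]], newtons=50)

```text
time: 6.87
tcp_pos: [420.8, 337.6, 23.8]
orientation: [3.14, 0.001, 3.126]
ft_force: [0.6, -0.9, -0.8]
grip_width: 85.3
grip_force: 0.0
```

Emit:
drive_tool(series=[[0,0,0,0,1],[0,0,0,0,1],[0,0,0,0,1],[0,0,0,0,1],[0,0,0,0,1],[0,0,0,0,1],[0,0,0,0,1],[0,0,0,0,1],[0,0,0,0,1],[0,0,0,0,1]])

```text
time: 7.7
tcp_pos: [420.9, 337.3, 24.0]
orientation: [3.141, 0.002, 3.126]
ft_force: [-0.8, 0.2, 7.7]
grip_width: 43.7
grip_force: 52.0
```

Emit:
drive_tool(series=[[0,0,-0.08,0,1],[0,0,-0.2,0,1],[0,0,-0.35,0,1],[0,0,-0.5,0,1],[0,0,-0.7,0,1],[0,0,-0.84,0,1],[0,0,-0.84,0,1],[0,0,-0.84,0,1]])

```text
time: 8.37
tcp_pos: [420.6, 336.8, 149.9]
orientation: [3.141, 0.002, 3.125]
ft_force: [-0.7, -0.2, -4.4]
grip_width: 43.6
grip_force: 51.8
```

```bash
cat > st.py <<'E'
from h import *
a=[]
for i in range(3):
  cams.camera("wrist");s=arm.state();a.append(np.r_[s["tcp_pos"],s["orientation"],s["ft_force"],s["grip_width"],s["grip_force"]])
print(np.mean(a,0).round(3),s["time"],np.round(s["qpos"],2))
E
python3 st.py
```

```text
[ 4.19764e+02  3.35757e+02  1.48079e+02 -3.14000e+00 -1.00000e-03
  3.12600e+00 -2.72000e-01 -7.90000e-02 -3.89400e+00  4.34960e+01
  5.17630e+01] 8.5167 [-0.27  0.68 -0.71  1.9   0.61  0.8   0.24]
```

Emit:
drive_tool(series=[[-0.1,-0.25,0,-0.013,1],[-0.2,-0.5,0,-0.013,1],[-0.288,-0.716,0,-0.013,1],[-0.288,-0.716,0,-0.013,1],[-0.288,-0.716,0,-0.013,1]])

```text
time: 8.93
tcp_pos: [462.0, 225.3, 147.2]
orientation: [-3.139, -0.003, -3.081]
ft_force: [-0.4, 1.1, -2.5]
grip_width: 43.6
grip_force: 52.3
```

Emit:
drive_tool(series=[[-0.08,-0.25,0,0,1],[-0.16,-0.5,0.15,0,1],[-0.229,-0.737,0.35,0,1],[-0.229,-0.737,0.55,0,1],[-0.229,-0.737,0.68,0,1],[-0.229,-0.737,0.74,0,1],[-0.229,-0.737,0.74,0,1],[-0.229,-0.737,0.74,0,1]])

```text
time: 9.6
tcp_pos: [502.9, 123.0, 38.0]
orientation: [3.14, -0.0, -3.073]
ft_force: [0.4, 0.2, -2.6]
grip_width: 43.9
grip_force: 52.6
```

```bash
python3 st.py
```

```text
[ 5.03870e+02  1.22618e+02  3.90020e+01  3.14000e+00  2.00000e-03
 -3.07400e+00  2.23000e-01 -5.40000e-02 -2.97700e+00  4.36390e+01
  5.25520e+01] 9.75 [ 0.09  0.82 -0.59  2.02  0.86  0.57  0.53]
```

Emit:
drive_tool(series=[[0,0,0.03,0,1],[0,0,0.06,0,1],[0,0,0.08,0,1],[0,0,0.09,0,1],[0,0,0.1,0,1],[0,0,0.105,0,1],[0,0,0.11,0,1],[0,0,0.113,0,1],[0,0,0.113,0,1]])

```text
time: 10.5
tcp_pos: [503.2, 120.7, 22.0]
orientation: [-3.141, 0.001, -3.076]
ft_force: [-3.9, -1.9, 9.7]
grip_width: 43.3
grip_force: 54.3
```

```bash
python3 st.py
```

```text
[ 5.03125e+02  1.20701e+02  2.19800e+01 -3.14100e+00  1.00000e-03
 -3.07600e+00 -3.05300e+00 -1.78400e+00  9.56200e+00  4.33430e+01
  5.42590e+01] 10.65 [ 0.07  0.84 -0.56  2.02  0.89  0.53  0.5 ]
```

Emit:
drive_tool(series=[[0,0,0,0,0.4],[0,0,0,0,-0.2],[0,0,0,0,-1],[0,0,0,0,-1],[0,0,0,0,-1],[0,0,0,0,-1],[0,0,0,0,-1],[0,0,-0.1,0,-1],[0,0,-0.25,0,-1],[0,0,-0.45,0,-1],[0,0,-0.65,0,-1],[0,0,-0.65,0,-1]])

```text
time: 11.65
tcp_pos: [506.0, 122.5, 122.9]
orientation: [3.139, 0.008, -3.075]
ft_force: [0.6, 1.1, -1.0]
grip_width: 85.3
grip_force: 0.0
```

Emit:
drive_tool(series=[[0,0,0,0.24,-1],[0,0,0,0.24,-1],[0,0,0,0.24,-1],[0,0,0,0.24,-1],[0,0,0,0.24,-1],[0,0,0,0.24,-1],[0,0,0,0.24,-1],[0,0,0,0.24,-1],[0,0,0,0.24,-1],[0,0,0,0.24,-1],[0,0,0,0.24,-1],[0,0,0,0.24,-1]])

```text
time: 12.65
tcp_pos: [503.1, 120.7, 118.1]
orientation: [-3.141, 0.0, 1.701]
ft_force: [0.1, 0.1, -1.0]
grip_width: 85.5
grip_force: 0.0
```

```bash
python3 st.py; python3 b.py w4.png carton_mid 38
python3 - <<'E'
from h import *
T=cams.camera("top");r=cams.place_of("top","carton_mid");print(r[0]["conf"],r[0]["uv"],atz(T,r[0]["uv"],38).round(1))
E
```

```text
[ 5.03142e+02  1.20817e+02  1.18177e+02 -3.14200e+00  1.00000e-03
  1.70500e+00 -5.07000e-01 -1.59000e-01 -5.20000e-02  8.51540e+01
  0.00000e+00] 12.8 [-0.08  0.62 -0.31  1.98  0.33  0.58 -0.48]
[503.1 120.9 118.2] [-3.141  0.     1.711] [-0.08  0.62 -0.31  1.98  0.33  0.58 -0.47] 12.85 cam [493. 197. 261.] [ 0.04 -0.29 -0.95]Traceback (most recent call last):
  File "<stdin>", line 2, in <module>
IndexError: list index out of range
```

View pics/w4.png

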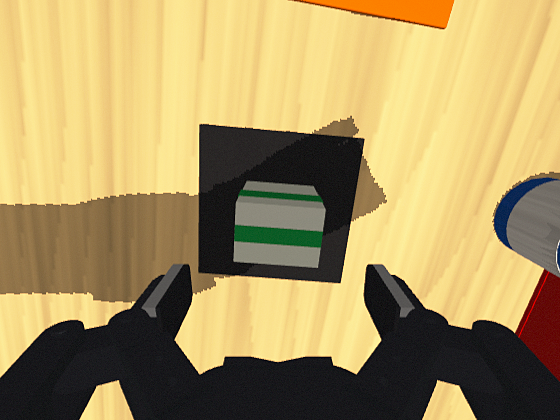

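The carton stands upright on the mat, with its top corners near (236,203), (326,208), (320,268) and (234,262).

```bash
python3 - <<'E'
from h import *
W=wcam();X=np.array([atz(W,q,73)[:2] for q in [(236,203),(326,208),(320,268),(234,262)]])
print(X.round(1),X.mean(0)); d=X[1]-X[0]+X[2]-X[3];print(np.arctan2(d[1],d[0]),np.linalg.norm(d)/2)
E
```

```text
[[473.6 140.9]
 [532.9 145.7]
 [536.9 101.7]
 [476.4  98. ]] [504.91983278 121.58037712]
0.07087032978756938 60.03856548066338
```

Emit:
drive_tool(series=[[0.005,0.012,0,0.0107,-1],[0.005,0.012,0.1,0.0107,-1],[0.005,0.012,0.25,0.0107,-1],[0.005,0.012,0.4,0.0107,-1],[0.005,0.012,0.52,0.0107,-1],[0.005,0.012,0.6,0.0107,-1],[0.005,0.012,0.628,0.0107,-1],[0.005,0.012,0.628,0.0107,-1]])

```text
time: 13.72
tcp_pos: [504.3, 121.6, 23.2]
orientation: [-3.14, 0.0, 1.641]
ft_force: [0.3, -0.1, -0.1]
grip_width: 85.2
grip_force: 0.0
```

Emit:
drive_tool(series=[[0,0,0,0,1],[0,0,0,0,1],[0,0,0,0,1],[0,0,0,0,1],[0,0,0,0,1],[0,0,0,0,1],[0,0,0,0,1],[0,0,0,0,1]])

```text
time: 14.38
tcp_pos: [505.4, 121.8, 25.2]
orientation: [3.14, -0.0, 1.64]
ft_force: [-1.2, -0.5, 6.4]
grip_width: 59.3
grip_force: 55.7
```

```bash
python3 st.py
```

```text
[ 5.05365e+02  1.21835e+02  2.51740e+01  3.14000e+00 -0.00000e+00
  1.64000e+00 -1.25100e+00 -3.14000e-01  6.35100e+00  5.95430e+01
  5.56580e+01] 14.5333 [-0.16  0.78 -0.19  2.02  0.39  0.37 -0.59]
```

Emit:
drive_tool(series=[[0,0,-0.08,0,1],[0,0,-0.2,0,1],[0,0,-0.4,0,1],[0,0,-0.6,0,1],[0,0,-0.8,0,1],[0,0,-1,0,1],[0,0,-1,0,1]])

```text
time: 15.12
tcp_pos: [508.3, 122.8, 179.4]
orientation: [3.132, -0.002, 1.64]
ft_force: [0.9, 1.6, -3.1]
grip_width: 59.4
grip_force: 55.5
```

Emit:
drive_tool(series=[[-0.2,-0.014,-0.17,0,1],[-0.45,-0.031,-0.17,0,1],[-0.7,-0.048,-0.17,0,1],[-0.997,-0.069,-0.17,0,1],[-0.997,-0.069,-0.17,0,1]])

```text
time: 15.53
tcp_pos: [503.4, -38.9, 198.5]
orientation: [-3.138, 0.007, 1.628]
ft_force: [0.4, -0.9, -3.0]
grip_width: 59.5
grip_force: 56.4
```

Emit:
drive_tool(series=[[-0.25,-0.017,0,0,1],[-0.5,-0.035,0,0,1],[-0.75,-0.052,0,0,1],[-0.997,-0.069,0,0,1],[-0.997,-0.069,0,0,1]])

```text
time: 15.95
tcp_pos: [503.1, -188.5, 198.4]
orientation: [-3.139, 0.006, 1.628]
ft_force: [0.1, -0.7, -3.7]
grip_width: 59.4
grip_force: 56.3
```

Emit:
drive_tool(series=[[-0.25,-0.017,0,0,1],[-0.5,-0.035,0,0,1],[-0.745,-0.052,0,0,1],[-0.745,-0.052,0,0,1],[-0.745,-0.052,0,0,1],[-0.745,-0.052,0,0,1]])

```text
time: 16.45
tcp_pos: [504.5, -289.1, 198.7]
orientation: [-3.14, -0.002, 1.64]
ft_force: [-0.6, 0.4, -3.7]
grip_width: 59.8
grip_force: 56.3
```

```bash
python3 st.py; python3 b.py w5.png case_gap 5 lid_hinge 85
```

```text
[ 5.05140e+02 -2.88129e+02  1.99217e+02 -3.14100e+00 -1.00000e-03
  1.64300e+00  1.72000e-01  2.29000e-01 -3.23400e+00  5.93010e+01
  5.62630e+01] 16.6 [ 0.7   0.59 -0.35  1.74  0.26  0.86  0.3 ]
[ 505.4 -288.4  199.6] [-3.142e+00 -1.000e-03  1.643e+00] [ 0.7   0.59 -0.35  1.74  0.26  0.86  0.3 ] 16.65 cam [ 500. -211.  342.] [ 0.02 -0.3  -0.96]
case_gap [295.9 101.9] 0.8 [ 518.8 -192.4    5. ]
lid_hinge [394.7  98.8] 0.86 [ 594.3 -188.8   85. ]
```

View pics/w5.png

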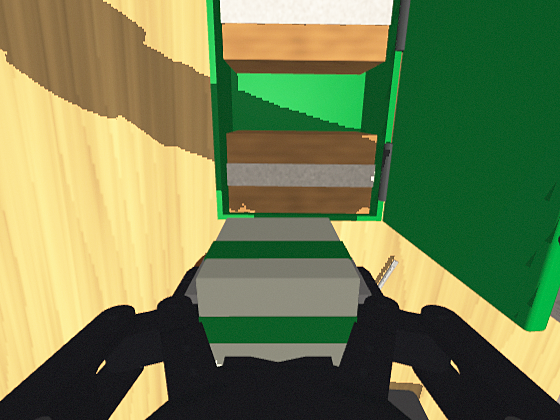

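The gap runs between the near packed carton's top edge, (228,134)–(376,133), and the far one's, (222,62)–(388,60). I'll compute its centre.

```bash
python3 - <<'E'
from h import *
W=wcam();g=cv2.cvtColor(W["frame"],cv2.COLOR_RGB2LAB).astype(float)
P=[atz(W,q,80) for q in [(228,134),(376,133),(222,62),(388,60)]];print(np.round(P,1))
for a,b in((0,1),(2,3)): d=P[b]-P[a];print(np.arctan2(d[1],d[0]), "y at x=519:",P[a][1]+(519-P[a][0])*d[1]/d[0])
# refine rows: strongest gradient along columns
for u in (250,300,350):
    col=g[:,u-3:u+4].mean(1); d=np.abs(np.diff(cv2.GaussianBlur(col,(1,3),0),axis=0)).sum(1)
    for lo,hi in((50,85),(122,145)):
        k=np.argsort(d[lo:hi])[-3:]+lo+.5;print(u,k,d[lo:hi].max().round(),[atz(W,(u,r),80).round(1)[:2] for r in k])
E
```

```text
[[ 459.1 -227.5   80. ]
 [ 585.5 -217.7   80. ]
 [ 453.1 -171.9   80. ]
 [ 585.5 -161.    80. ]]
0.07772983457064953 y at x=519: -222.83365449981326
0.0821872749656264 y at x=519: -166.46708240119142
250 [58.5 72.5 71.5] 92.0 [array([ 475.4, -167.8]), array([ 475.8, -178. ]), array([ 475.8, -177.2])]
250 [132.5 128.5 129.5] 23.0 [array([ 477.9, -224.9]), array([ 477.7, -221.6]), array([ 477.8, -222.4])]
300 [58.5 71.5 72.5] 84.0 [array([ 515.2, -164.9]), array([ 516.1, -174.4]), array([ 516.2, -175.1])]
300 [130.5 128.5 129.5] 25.0 [array([ 520.4, -220.2]), array([ 520.3, -218.6]), array([ 520.3, -219.4])]
350 [59.5 73.5 72.5] 87.0 [array([ 555.2, -162.8]), array([ 556.6, -173. ]), array([ 556.5, -172.2])]
350 [130.5 125.5 126.5] 69.0 [array([ 563. , -217.2]), array([ 562.4, -213.1]), array([ 562.5, -213.9])]
```

Emit:
drive_tool(series=[[0.2,0.05,0,0,1],[0.4,0.09,0,0,1],[0.626,0.111,0,0,1],[0.626,0.111,0.1,0,1],[0.626,0.111,0.3,0,1],[0.626,0.111,0.42,0,1],[0.626,0.111,0.48,0,1],[0.626,0.111,0.48,0,1],[0.626,0.111,0.48,0,1]])

```text
time: 17.55
tcp_pos: [515.6, -195.2, 128.0]
orientation: [3.141, -0.0, 1.64]
ft_force: [0.3, 0.4, -2.2]
grip_width: 59.5
grip_force: 56.2
```

```bash
python3 st.py; python3 - <<'E'
from h import *
W=wcam();save(W,"w6.png");S=cams.camera("top");save(S,"t6.png")
cv2.imwrite("pics/m6.png",np.hstack([cv2.resize(W["frame"][:,:,::-1],(440,330)),cv2.resize(S["frame"][160:300,340:500,::-1],(360,330))]))
E
```

```text
[ 5.16201e+02 -1.95528e+02  1.28814e+02  3.13900e+00  1.00000e-03
  1.64000e+00  1.57000e-01 -3.52000e-01 -2.79200e+00  5.94540e+01
  5.61880e+01] 17.7 [ 0.52  0.64 -0.31  1.89  0.31  0.66  0.09]
```

View pics/m6.png

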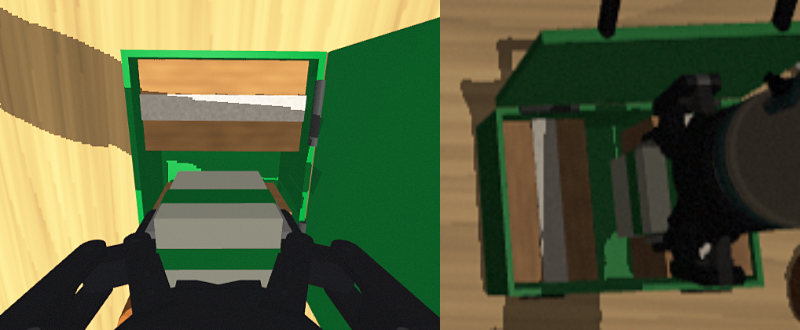

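The carton hangs above the gap. The far packed carton's edge is at about row 150 of the wrist half (about 191 at full size).

```bash
python3 - <<'E'
from h import *
W=wcam();g=cv2.cvtColor(W["frame"],cv2.COLOR_RGB2LAB).astype(float)
for u in (210,280,350):
    col=g[:,u-3:u+4].mean(1); d=np.abs(np.diff(col,axis=0)).sum(1);k=np.argmax(d[175:210])+175.5
    print(u,k,d[175:210].max().round(),atz(W,(u,k),80).round(1))
# carton far bottom edge/top edge
for u in (260,280,300):
    col=g[:,u-3:u+4].mean(1); d=np.abs(np.diff(col,axis=0)).sum(1);k=np.argsort(d[205:280])[-6:]+205.5;print(u,sorted(k))
s=arm.state();z=s["tcp_pos"][2]
for q in [(263+0,0)]: pass
print("top z",z+48,"bottom z",z-22)
E
```

```text
210 191.5 40.0 [ 470.  -167.6   80. ]
280 192.5 33.0 [ 516.2 -165.1   80. ]
350 192.5 44.0 [ 562.5 -162.    80. ]
260 [np.float64(216.5), np.float64(217.5), np.float64(239.5), np.float64(240.5), np.float64(257.5), np.float64(258.5)]
280 [np.float64(216.5), np.float64(217.5), np.float64(239.5), np.float64(240.5), np.float64(257.5), np.float64(258.5)]
300 [np.float64(216.5), np.float64(217.5), np.float64(239.5), np.float64(240.5), np.float64(257.5), np.float64(258.5)]
top z 176.6054644310272 bottom z 106.6054644310272
```

```bash
python3 - <<'E'
from h import *
W=wcam();z=arm.state()["tcp_pos"][2]
print(atz(W,(280,217),z-22),atz(W,(280,258),z+48),atz(W,(280,192.5),80),arm.state()["tcp_pos"])
E
```

```text
[ 516.33319436 -173.35938782  106.4314193 ] [ 515.06820368 -165.28413742  176.4314193 ] [ 515.99967968 -165.08502636   80.        ] [ 515.5982329  -195.52400685  128.4314193 ]
```

Emit:
drive_tool(series=[[0.0127,0,0,0,1],[0.0127,0,0.05,0,1],[0.0127,0,0.1,0,1],[0.0127,0,0.15,0,1],[0.0127,0,0.2,0,1],[0.0127,0,0.25,0,1],[0.0127,0,0.25,0,1]])

```text
time: 18.48
tcp_pos: [513.8, -193.0, 88.2]
orientation: [-3.138, -0.001, 1.64]
ft_force: [-0.1, 0.0, -3.6]
grip_width: 59.7
grip_force: 56.3
```

```bash
python3 st.py
```

```text
[ 5.14692e+02 -1.93185e+02  8.94940e+01 -3.14000e+00 -1.00000e-03
  1.64000e+00  3.10000e-02 -2.08000e-01 -3.18800e+00  5.95110e+01
  5.62600e+01] 18.6333 [ 0.49  0.7  -0.28  1.91  0.34  0.57  0.06]
```

Emit:
drive_tool(series=[[0,0,0.06,0,1],[0,0,0.13,0,1],[0,0,0.2,0,1],[0,0,0.27,0,1],[0,0,0.33,0,1],[0,0,0.37,0,1],[0,0,0.385,0,1],[0,0,0.395,0,1],[0,0,0.405,0,1],[0,0,0.41,0,1],[0,0,0.413,0,1]])

```text
time: 19.55
tcp_pos: [515.3, -193.5, 28.5]
orientation: [3.141, 0.0, 1.64]
ft_force: [0.4, -0.7, -3.0]
grip_width: 59.5
grip_force: 56.3
```

```bash
python3 st.py
```

```text
[ 5.15242e+02 -1.93451e+02  2.84970e+01  3.14100e+00  0.00000e+00
  1.64000e+00  1.18000e-01  4.00000e-03 -3.64700e+00  5.95340e+01
  5.63020e+01] 19.7 [ 0.45  0.8  -0.22  1.94  0.38  0.44  0.02]
```

Emit:
drive_tool(series=[[0,0,0.004,0,1],[0,0,0.008,0,1],[0,0,0.011,0,1],[0,0,0.011,0,1]])

```text
time: 20.03
tcp_pos: [515.2, -193.5, 27.2]
orientation: [3.141, 0.0, 1.64]
ft_force: [-2.6, 0.9, 4.2]
grip_width: 59.4
grip_force: 57.0
```

```bash
python3 st.py
```

```text
[ 515.175 -193.46    27.203    3.141    0.       1.64    -1.967    0.628
    5.499   59.57    57.024] 20.1833 [ 0.45  0.8  -0.22  1.94  0.38  0.44  0.02]
```

Emit:
drive_tool(series=[[0,0,0,0,0.2],[0,0,0,0,-0.4],[0,0,0,0,-1],[0,0,0,0,-1],[0,0,0,0,-1],[0,0,0,0,-1],[0,0,-0.08,0,-1],[0,0,-0.25,0,-1],[0,0,-0.5,0,-1],[0,0,-0.75,0,-1],[0,0,-1,0,-1],[0,0,-1,0,-1]])

```text
time: 21.18
tcp_pos: [518.7, -194.4, 183.8]
orientation: [3.131, 0.005, 1.64]
ft_force: [1.2, -0.1, 0.5]
grip_width: 85.4
grip_force: 0.0
```

Emit:
drive_tool(series=[[0,0,-0.25,0,-1],[0,0,-0.5,0,-1],[0,0,-0.75,0,-1],[-0.3,0.2,-1,0,-1],[-0.6,0.5,-1,0,-1],[-0.6,0.5,-1,0,-1],[-0.6,0.5,-1,0,-1],[-0.6,0.5,-1,0,-1]])

```text
time: 21.85
tcp_pos: [596.1, -279.8, 325.8]
orientation: [-3.141, -0.0, 1.637]
ft_force: [-1.3, 1.0, -0.8]
grip_width: 85.7
grip_force: 0.0
```

```bash
python3 st.py; python3 b.py w7.png lid_bar 259 case_gap 5 carton_mid 40 lid_hinge 85; python3 - <<'E'
from h import *
W=wcam();rs=[]
a=cams.place_of("wrist","lid_bar")
if a: rs.append(ray(W,a[0]["uv"]))
for n in("top","scene"):
    c=cams.camera(n);save(c,n+"7.png");r=cams.place_of(n,"lid_bar")
    if r: print(n,r[0]);rs.append(ray(c,r[0]["uv"]))
print(tri(rs))
E
```

```text
[ 5.95110e+02 -2.77150e+02  3.25971e+02 -3.14000e+00 -1.00000e-03
  1.64100e+00 -5.68000e-01  2.27000e-01 -4.25000e-01  8.52480e+01
  0.00000e+00] 22.0 [ 0.6   0.58 -0.37  1.36  0.21  1.24  0.29]
[ 595.1 -276.6  326.5] [-3.140e+00 -1.000e-03  1.642e+00] [ 0.6   0.58 -0.37  1.36  0.21  1.24  0.29] 22.05 cam [ 590. -200.  469.] [ 0.02 -0.29 -0.96]
lid_bar [369.2 104.1] 0.84 [ 650.4 -186.   259. ]
carton_mid [222.7 109.5] 0.9 [ 514.  -192.5   40. ]
lid_hinge [282.5 109.2] 0.64 [ 595.1 -187.8   85. ]
top {'uv': [455.9, 145.0], 'conf': 0.66}
scene {'uv': [138.0, 194.8], 'conf': 0.72}
(array([ 648.08478038, -184.7384596 ,  261.76289369]), [np.float64(2.0832194083395574), np.float64(3.4508764868871955), np.float64(3.2708787874543543)])
```

View pics/w7.png

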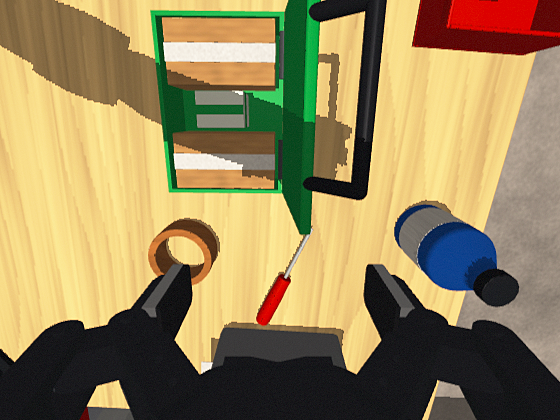

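The wrist view shows the carton seated in the gap at (220,109) and the bar running (372,10)–(360,185). The bar centre is about (650,−186,260), which gives a lid angle of about 1.67.

Emit:
drive_tool(series=[[0.25,0.18,0,0,-1],[0.5,0.36,0,0,-1],[0.583,0.408,0,0,-1],[0.583,0.408,0.1,0,-1],[0.583,0.408,0.25,0,-1],[0.583,0.408,0.4,0,-1],[0.583,0.408,0.5,0,-1],[0.583,0.408,0.54,0,-1],[0.583,0.408,0.54,0,-1],[0.583,0.408,0.54,0,-1]], newtons=25)

```text
time: 23.38
tcp_pos: [651.5, -186.5, 246.1]
orientation: [3.141, 0.0, 1.64]
ft_force: [0.6, -0.3, 0.1]
grip_width: 85.4
grip_force: 0.0
```

```bash
python3 st.py; python3 b.py w8.png lid_bar 260
```

```text
[ 6.51955e+02 -1.86551e+02  2.47006e+02  3.13900e+00  1.00000e-03
  1.64000e+00  8.20000e-02  1.51000e-01  3.58000e-01  8.54760e+01
  0.00000e+00] 23.5333 [ 0.44  0.68 -0.36  1.41  0.25  1.1   0.1 ]
[ 651.8 -186.6  247. ] [3.139e+00 1.000e-03 1.640e+00] [ 0.44  0.68 -0.36  1.41  0.25  1.1   0.1 ] 23.5833 cam [ 647. -110.  390.] [ 0.02 -0.3  -0.95]
lid_bar [269.7 279.5] 0.56 [ 648.6 -185.4  260. ]
```

View pics/w8.png

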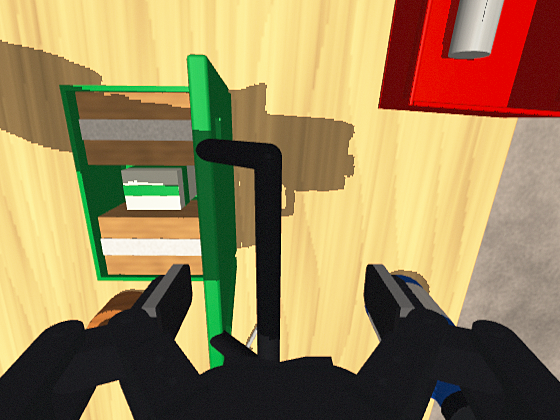

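The bar lies between the open fingers at u≈269, with the lid edge clear on the left at u≈210. Closing on it.

Emit:
drive_tool(series=[[0,-0.02,0,0,-0.5],[0,-0.02,0,0,0],[0,-0.02,0,0,0.5],[0,-0.02,0,0,1],[0,-0.02,0,0,1],[0,-0.02,0,0,1],[0,-0.02,0,0,1],[0,-0.02,0,0,1],[0,-0.02,0,0,1],[0,-0.02,0,0,1],[0,-0.02,0,0,1],[0,-0.02,0,0,1]], newtons=25)

```text
time: 24.63
tcp_pos: [648.2, -186.6, 245.6]
orientation: [3.141, 0.0, 1.64]
ft_force: [-0.0, -0.4, 0.5]
grip_width: 10.7
grip_force: 24.4
```

```bash
python3 st.py; python3 - <<'E'
from h import *
# arc plan: hinge estimate, TCP relative
s=arm.state();H=np.array([594.5,-188.5,85]);e=np.array([np.cos(.067),np.sin(.067)])
p=np.array(s["tcp_pos"]);r=(p[:2]-H[:2])@e;t0=np.arccos(-r/183.76)-.2027
zb=85+183.76*np.sin(t0+.2027);print("r",r,"t0",t0,"bar z",zb,"tcp below",zb-p[2])
f=lambda t:np.array([-180*np.cos(t)+37*np.sin(t),180*np.sin(t)+37*np.cos(t)])
for t in np.r_[t0,np.arange(1.6,-.01,-.1)]: print(round(t,2),((f(t)-f(t0))).round(1), ((f(t)-f(t0))/150).round(3))
E
```

```text
[ 6.48141e+02 -1.86636e+02  2.45580e+02  3.14100e+00 -0.00000e+00
  1.64000e+00  9.98000e-01 -2.11000e-01  3.47000e-01  1.09270e+01
  2.43540e+01] 24.7833 [ 0.44  0.67 -0.36  1.42  0.25  1.1   0.1 ]
r 53.62834422885928 t0 1.6642453566502309 bar z 260.7604571434399 tcp below 15.192022473097012
1.66 [0. 0.] [0. 0.]
1.6 [-11.4   3.1] [-0.076  0.021]
1.5 [-29.5   6.4] [-0.196  0.043]
1.4 [-47.8   7.9] [-0.318  0.053]
1.3 [-66.1   7.6] [-0.441  0.051]
1.2 [-84.4   5.4] [-0.562  0.036]
1.1 [-102.3    1.4] [-0.682  0.01 ]
1.0 [-119.8   -4.3] [-0.798 -0.029]
0.9 [-136.5  -11.8] [-0.91  -0.078]
0.8 [-152.5  -20.9] [-1.017 -0.139]
0.7 [-167.5  -31.5] [-1.116 -0.21 ]
0.6 [-181.3  -43.6] [-1.209 -0.291]
0.5 [-193.9  -57. ] [-1.292 -0.38 ]
0.4 [-205.   -71.6] [-1.367 -0.477]
0.3 [-214.7  -87.2] [-1.431 -0.581]
0.2 [-222.7 -103.7] [-1.485 -0.692]
0.1 [-229. -121.] [-1.527 -0.807]
-0.0 [-233.6 -138.8] [-1.558 -0.925]
```

Emit:
drive_tool(series=[[0,-0.076,-0.021,0,1],[0,-0.136,-0.033,0,1],[0,-0.196,-0.043,0,1],[0,-0.257,-0.049,0,1],[0,-0.318,-0.053,0,1],[0,-0.379,-0.053,0,1],[0,-0.441,-0.051,0,1],[0,-0.502,-0.044,0,1],[0,-0.562,-0.036,0,1],[0,-0.622,-0.024,0,1],[0,-0.682,-0.01,0,1],[0,-0.682,-0.01,0,1]])

```text
time: 25.78
tcp_pos: [542.6, -193.3, 246.5]
orientation: [-3.137, -0.001, 1.64]
ft_force: [-2.8, 2.7, 4.0]
grip_width: 11.1
grip_force: 25.7
```

```bash
cat > pl.py <<'E'
from h import *
a=np.mean([arm.state()["tcp_pos"]]+[ (cams.camera("wrist"),arm.state()["tcp_pos"])[1] for i in range(2)],0)
H=np.array([594.5,-188.5,85]);e=np.array([np.cos(.069),np.sin(.069)])
r=np.array([(a[:2]-H[:2])@e, a[2]+15.2-85]);print("rad",np.hypot(*r),"t",np.arctan2(r[1],-r[0])-.2027,"lat",(a[:2]-H[:2])@[-e[1],e[0]])
f=lambda t:np.array([-180*np.cos(t)+37*np.sin(t),180*np.sin(t)+37*np.cos(t)])
for t in np.arange(1.1,-.041,-.05): d=(f(t)-r)/150;print(round(t,2),[round(d[0],3),round(-d[1],3)])
E
python3 st.py; python3 pl.py
```

```text
[ 5.44428e+02 -1.93203e+02  2.47033e+02 -3.13900e+00 -1.00000e-03
  1.64000e+00 -2.97700e+00  3.41000e+00  5.59100e+00  1.08590e+01
  2.58590e+01] 25.9333 [ 0.54  0.53 -0.38  1.69  0.23  0.96  0.14]
rad 184.2295935865482 t 1.096826164928666 lat -1.263656510023975
1.1 [np.float64(0.005), np.float64(0.002)]
1.05 [np.float64(-0.054), np.float64(0.02)]
1.0 [np.float64(-0.112), np.float64(0.04)]
0.95 [np.float64(-0.168), np.float64(0.064)]
0.9 [np.float64(-0.224), np.float64(0.09)]
0.85 [np.float64(-0.278), np.float64(0.119)]
0.8 [np.float64(-0.33), np.float64(0.151)]
0.75 [np.float64(-0.381), np.float64(0.185)]
0.7 [np.float64(-0.43), np.float64(0.222)]
0.65 [np.float64(-0.477), np.float64(0.261)]
0.6 [np.float64(-0.522), np.float64(0.302)]
0.55 [np.float64(-0.565), np.float64(0.346)]
0.5 [np.float64(-0.606), np.float64(0.392)]
0.45 [np.float64(-0.644), np.float64(0.439)]
0.4 [np.float64(-0.68), np.float64(0.489)]
0.35 [np.float64(-0.714), np.float64(0.54)]
0.3 [np.float64(-0.744), np.float64(0.593)]
0.25 [np.float64(-0.773), np.float64(0.647)]
0.2 [np.float64(-0.798), np.float64(0.703)]
0.15 [np.float64(-0.821), np.float64(0.76)]
0.1 [np.float64(-0.84), np.float64(0.818)]
0.05 [np.float64(-0.857), np.float64(0.877)]
-0.0 [np.float64(-0.871), np.float64(0.937)]
```

Forces are small and the lid follows the arc. Continuing.

Emit:
drive_tool(series=[[0,-0.054,0.02,0,1],[0,-0.112,0.04,0,1],[0,-0.168,0.064,0,1],[0,-0.224,0.09,0,1],[0,-0.278,0.119,0,1],[0,-0.33,0.151,0,1],[0,-0.381,0.185,0,1],[0,-0.43,0.222,0,1],[0,-0.477,0.261,0,1],[0,-0.522,0.302,0,1],[0,-0.565,0.346,0,1],[0,-0.565,0.346,0,1]])

```text
time: 27.03
tcp_pos: [459.6, -198.9, 193.4]
orientation: [-3.139, -0.002, 1.641]
ft_force: [-0.2, 5.5, -1.8]
grip_width: 11.2
grip_force: 26.1
```

```bash
python3 st.py; python3 pl.py | sed -n '1p;12,$p'
```

```text
[ 4.60450e+02 -1.98848e+02  1.94230e+02 -3.13900e+00 -2.00000e-03
  1.64100e+00 -1.08200e+00  5.18300e+00 -1.94500e+00  1.07470e+01
  2.61250e+01] 27.1833 [ 0.61  0.49 -0.37  1.96  0.25  0.74  0.16]
rad 183.19267791656378 t 0.5461835956686529 lat -1.095676050764545
0.6 [np.float64(0.043), np.float64(-0.05)]
0.55 [np.float64(0.0), np.float64(-0.006)]
0.5 [np.float64(-0.04), np.float64(0.04)]
0.45 [np.float64(-0.079), np.float64(0.087)]
0.4 [np.float64(-0.115), np.float64(0.137)]
0.35 [np.float64(-0.148), np.float64(0.188)]
0.3 [np.float64(-0.179), np.float64(0.241)]
0.25 [np.float64(-0.207), np.float64(0.296)]
0.2 [np.float64(-0.233), np.float64(0.351)]
0.15 [np.float64(-0.255), np.float64(0.408)]
0.1 [np.float64(-0.275), np.float64(0.466)]
0.05 [np.float64(-0.292), np.float64(0.525)]
-0.0 [np.float64(-0.305), np.float64(0.585)]
```

Emit:
drive_tool(series=[[0,-0.04,0.04,0,1],[0,-0.079,0.087,0,1],[0,-0.115,0.137,0,1],[0,-0.148,0.188,0,1],[0,-0.179,0.241,0,1],[0,-0.207,0.296,0,1],[0,-0.233,0.351,0,1],[0,-0.245,0.38,0,1],[0,-0.255,0.408,0,1],[0,-0.265,0.437,0,1],[0,-0.275,0.466,0,1],[0,-0.275,0.466,0,1]])

```text
time: 28.28
tcp_pos: [419.9, -202.0, 124.4]
orientation: [-3.14, -0.001, 1.641]
ft_force: [-0.9, 5.3, -1.2]
grip_width: 10.6
grip_force: 26.6
```

```bash
python3 st.py; python3 pl.py | sed -n '1p;19,$p'
```

```text
[ 4.20036e+02 -2.02005e+02  1.24758e+02 -3.14000e+00 -1.00000e-03
  1.64100e+00 -7.19000e-01  5.33400e+00 -1.34600e+00  1.11100e+01
  2.66280e+01] 28.4333 [ 0.6   0.56 -0.31  2.11  0.33  0.52  0.12]
rad 183.40548956404177 t 0.10229062559172825 lat -1.42767206097765
0.25 [np.float64(0.065), np.float64(-0.169)]
0.2 [np.float64(0.039), np.float64(-0.113)]
0.15 [np.float64(0.017), np.float64(-0.056)]
0.1 [np.float64(-0.003), np.float64(0.002)]
0.05 [np.float64(-0.02), np.float64(0.061)]
-0.0 [np.float64(-0.034), np.float64(0.12)]
```

Slowly to shut, then slightly past to be sure it seats.

Emit:
drive_tool(series=[[0,-0.008,0.02,0,1],[0,-0.014,0.04,0,1],[0,-0.02,0.06,0,1],[0,-0.024,0.075,0,1],[0,-0.028,0.09,0,1],[0,-0.031,0.1,0,1],[0,-0.032,0.108,0,1],[0,-0.034,0.114,0,1],[0,-0.034,0.12,0,1],[0,-0.034,0.124,0,1],[0,-0.034,0.124,0,1]])

```text
time: 29.45
tcp_pos: [415.1, -202.5, 106.3]
orientation: [-3.141, -0.001, 1.641]
ft_force: [0.1, 6.3, -0.5]
grip_width: 11.0
grip_force: 26.7
```

```bash
python3 st.py; python3 pl.py | sed -n '1p;23,$p'
```

```text
[ 4.15118e+02 -2.02521e+02  1.06373e+02 -3.14100e+00 -1.00000e-03
  1.64100e+00 -1.19300e+00  5.40800e+00 -6.46000e-01  1.08630e+01
  2.66390e+01] 29.6 [ 0.59  0.59 -0.28  2.14  0.36  0.46  0.1 ]
rad 183.5951837483893 t -0.0021004885590361067 lat -1.616863764509796
0.05 [np.float64(0.013), np.float64(-0.062)]
-0.0 [np.float64(-0.001), np.float64(-0.003)]
```

Emit:
drive_tool(series=[[0,0,0.005,0,1],[0,0,0.01,0,1],[0,0,0.01,0,1]])

```text
time: 29.95
tcp_pos: [414.8, -202.5, 104.8]
orientation: [-3.14, -0.001, 1.641]
ft_force: [-1.7, 5.1, -0.4]
grip_width: 10.8
grip_force: 26.7
```

Emit:
drive_tool(series=[[0,0,0.005,0,1],[0,0,0.01,0,1],[0,0,0.01,0,1]])

```text
time: 30.2
tcp_pos: [414.7, -202.6, 104.3]
orientation: [-3.14, 0.0, 1.641]
ft_force: [-2.9, 6.2, 11.5]
grip_width: 11.1
grip_force: 27.9
```

```bash
python3 st.py
```

```text
[ 414.74  -202.596  104.332   -3.14     0.       1.641   -3.852    5.288
   12.286   10.966   27.929] 30.35 [ 0.59  0.59 -0.28  2.14  0.36  0.46  0.1 ]
```

Emit:
drive_tool(series=[[0,0,0,0,0.6],[0,0,0,0,0.3],[0,0,0,0,0],[0,0,0,0,0],[0,0,0,0,0],[0,0,-0.1,0,0],[0,0,-0.25,0,0],[0,0,-0.5,0,0],[0,0,-0.75,0,0],[0,0,-1,0,0],[0,0,-1,0,0]])

```text
time: 31.27
tcp_pos: [419.2, -204.3, 259.9]
orientation: [3.131, 0.006, 1.64]
ft_force: [0.9, -0.1, -0.3]
grip_width: 42.4
grip_force: 0.0
```

```bash
python3 st.py; python3 - <<'E'
from h import *
S=cams.camera("scene");W=cams.camera("top");save(S,"fs.png")
cv2.imwrite("pics/fin.png",np.hstack([cv2.resize(c["frame"][:,:,::-1],(400,300)) for c in (S,W)]))
for n,c in(("scene",S),("top",W)):
    for th in("lid_bar","brown1_mid","brown2_mid","filter_mid"):
        r=cams.place_of(n,th);print(n,th,[np.round(r[0]["uv"],1),r[0]["conf"]] if r else None)
e=np.array([np.cos(.067),np.sin(.067)]);b=np.array([594.5,-188.5])-180*e
print("expected bar",proj(S,[*b,122]),proj(W,[*b,122]))
E
```

```text
[ 4.16184e+02 -2.03630e+02  2.55336e+02  3.13800e+00  3.00000e-03
  1.64000e+00  1.93000e-01  4.05000e-01 -6.49000e-01  4.26960e+01
  0.00000e+00] 31.4167 [ 0.71  0.35 -0.42  1.98  0.19  0.84  0.25]
scene lid_bar [array([135.4, 193. ]), 0.86]
scene brown1_mid [array([395.6, 229.2]), 0.86]
scene brown2_mid [array([382.3, 213.1]), 0.73]
scene filter_mid [array([336.2, 289.4]), 0.58]
top lid_bar [array([436., 300.]), 0.93]
top brown1_mid [array([150.4, 216.4]), 0.76]
top brown2_mid [array([148. , 247.4]), 0.83]
top filter_mid [array([250.6, 137.6]), 0.91]
expected bar [137.94953504 193.34766838] [437.24166648 299.94162488]
```

View pics/fin.png

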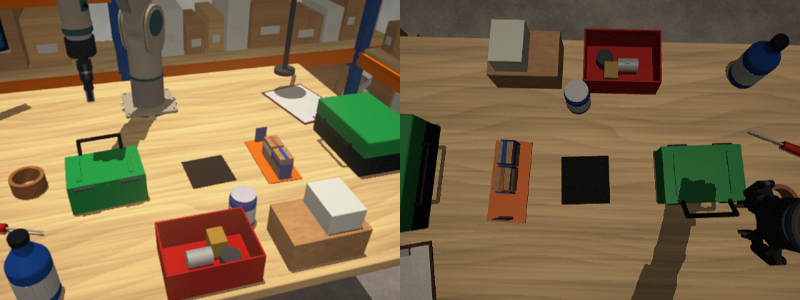

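The case is shut, with its bar at (100,140) in the scene half. The arm is clear of everything, and the brown cartons and the can are where they were. Handing in.

```bash
python3 -c "
from station import arm
print(arm.finish_job())"
```

```text
the job is handed in; nothing more can be done
None
```

The white carton was set down on the mat, regripped the other way round and stood in the case's gap; the lid was then guided fully shut and released, and the job was handed in at about 31 s, with the brown cartons and the can left where they were.

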